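# Centre the torch on its charging pad

### The job

The short pocket torch stands off-centre on its small round charging pad and will not charge there. Push it to the middle with light taps of the fingertips, low down so that it does not topple, until it stands upright with its foot wholly inside the white circle. Do not squeeze, lift or tip it over or knock it off the pad, and leave the other things on the worktop alone.

Things in the scene. Friction and masses are not known exactly. Their poses are not given: they have to be found in the camera images.
- torch: the torch to be centred: a black pocket torch standing upright on the charging pad, a plain cylinder 29 mm across (radius 14.5 mm) and 76 mm high, 60 to 130 g, loose. Origin: centre of its flat underside; z points up along its length. On the slippery pad top (friction about 0.3) it slides when pushed on its lower 30 mm and tips over when pushed much above mid-height; it stops sliding as soon as the push stops
- charging_pad: round black charging pad, 76 mm across and 24 mm high, fixed to the worktop, with a flat glossy top: a thin grey ring near the rim and a white circle 43 mm across exactly in the middle. There is no rim or step on the top; it has a small green lamp on one side. Origin: centre of its underside; z points up
- pad_centre (a point): the middle of the white circle, on the pad's top face (24 mm above the worktop)
- torch_tall: a taller black pocket torch, a cylinder 29 mm across and 89 mm high, standing loose on the worktop to the left; a bystander. Origin: centre of its underside
- staples_box: small red carton, 62 x 48 x 26 mm, loose on the worktop to the right; a bystander. Origin: centre of its underside
- tape_masking: roll of beige masking tape lying flat, 104 mm across and 25 mm high, loose behind the work; a bystander. Origin: centre of its underside
- stapler: black stapler, 36 x 150 x 54 mm, loose to the right; a bystander. Origin: centre of its underside
- marker_blue: blue and white marker pen lying down, 17 x 136 x 19 mm, loose on the far left; a bystander. Origin: centre of its underside
Mind the look-alikes: they are no part of the job. There is more than one size of the charging_pad; the one meant has the size given above.

How it is judged:
At the end, for the whole second after the job is handed in: The torch stands at rest and upright (within 3 degrees) on the pad's top, its axis within 7 mm of the middle of the white circle, which puts its foot wholly inside the circle (horizontal distance between torch and pad_centre below 0.007 m and angle between torch's own z axis and vertical below 0.05 rad and z of torch in the frame of pad_centre between -0.003 and 0.003 m and linear speed of torch below 0.01 m/s); the robot touches nothing.
It fails at once if the torch is lifted off the pad (its underside more than 8 mm above the pad's top) (z of torch in the frame of pad_centre above 0.008 m).
It fails at once if the torch falls off the pad (z of torch in the frame of pad_centre below -0.006 m).
It fails at once if the torch is tipped by more than 20 degrees (angle between torch's own z axis and vertical above 0.35 rad).
It fails at once if the torch is squeezed or struck hard (fingers press on it with more than 5 N) (contact force between the fingers and torch above 5 N).
It fails at once if another thing on the worktop (taller torch, red carton, masking tape, stapler or blue marker) is moved more than 15 mm (distance of any of torch_tall, staples_box, tape_masking, stapler, marker_blue from where it was at the start of the episode above 0.015 m).
It also fails if it takes over 32 s, if anything falls off the work surface, if the arm or the gripper's body presses on something with over 40 N, if the wrist force passes 120 N, or if a joint passes its speed limit or range.

### The arm

A 7-joint arm with a two-finger parallel gripper is mounted at the origin on a cart in front of the work surface, level with it; the furniture and walls round the work are solid. World frame = base frame: x ahead of the robot, y to its left, z up, the work surface at z = 0. Lengths are in m, angles in rad, forces in N, time in s.
With the tool pointing down it reaches from about 0.425 to 0.925 m from the base axis. Payload 6.8 kg.
Tool frame: the origin (TCP) lies at the very end of the fingers, on their centre line; the grasp point (between the pads) lies 19 mm behind it; z points along the fingers, y is the line along which they close (so a half turn about z gives the same grasp; the last joint's range is limited). The gripper opens to 85 mm and grips with 20 to 120 N. Pads are 22 mm wide; open, the fingers measure 114 mm over their backs; the gripper's body (76 mm by 85 mm) begins 54 mm behind the grasp point. The pads swing forward as they close: fully open they stand 13 mm farther back than shut.
Start: joints at [1.03, 0.477, 0.022, 1.555, -0.011, 1.109, -0.083], TCP at [0.283, -0.613, 0.231] pointing down, gripper open.
Joint ranges: [-2.96, 2.96], [-0.34, 2.1], [-1.41, 1.46], [0.24, 2.44], [-1.37, 4.51], [0.17, 1.92], [-2.96, 2.96]. Speed limits (rad/s): [2.39, 2.39, 3.14, 3.14, 3.14, 3.14, 3.14].

### API

Orientations are given as a unit quaternion [w, x, y, z].
In Python, from station import telemetry, viewer, job, search_frame, cut_out gives the robot as it stands. The module is installed in compiled form; this text tells all that it offers.
- The arm moves only by the shell command python3 -m crank 'ROWS' [FORCE]. ROWS is JSON, a list of rows, each an object with "delta_rot": the turn, a rotation vector about the tool's x, y, z in degrees, a list of three; "xyz": the shift along the tool's x, y, z in m, a list of three; "fingers": the gripper command: -1 is fully open, 1 is shut, values between are in proportion. In form: [{"delta_rot": [ax, ay, az], "xyz": [dx, dy, dz], "fingers": fingers}, ...]. A call has 1 to 10 rows; each row is the pose to reach, as a shift and turn from the pose commanded when the call began, along the tool's axes at that moment; what a row does not reach only later rows make up. A row lasts 1/10 s, in which the tool goes at most 50 mm and 8.59 degrees, less where a joint would pass 70% of its speed; a pose out of reach is approached as far as the arm can. A call with a gripper value outside its range is refused whole. The fingers move at their own pace and stop on an object; FORCE is the grip in N (left out, the last holds). Time passes only in rows, so rows that repeat a pose let the fingers close. It gives the time, the measured TCP pose, the force, the opening and the grip force at its end, in the units of the state.
- telemetry.get_obs(): the state, without advancing time (a new reading comes with each control period).
- viewer.read_camera(name): name is "scene" or "top" or "wrist"; returns a dict with "img" (480x640x3 uint8, red, green, blue), "fx", "fy", "cx", "cy" (pixels), "origin" and "rotation" of the camera in the world. Camera axes: x right, y up, looking along -z (the intrinsics and any distortion apply to the point x, -y, -z); pixel columns grow to the right and rows downward; lengths in m; the calibration is good to about 2 mm. The wrist camera is an equidistant fisheye: a pixel r from the principal point sees the ray r / f radians off the axis. A picture is of the moment at which its call begins. There is no depth.
- job.hand_in(): hands the job in; it is judged then, once.
Trained networks look in the newest picture that a camera, given by its name, has taken for a name from the list of things; names that differ only in an ending like _2 or _b are one class to them, and where a whole thing is asked for, a point or a joint stands for the part that bears it (a point fixed in the world has none). Each returns a list of dicts, best first, with "score" (0 to 1); they miss things now and then, are a little off and sometimes report something else, mostly with a low value. They report only what shows in the picture. A call takes as long as a camera call. They do not tell look-alikes from the thing itself.
- search_frame(camera, thing): "pixel" ([column, row] in pixels, amid what is visible of it).
- cut_out(camera, thing): "pixels" (480x640 bool, what is visible of it) and "pixel" ([column, row] in pixels, amid what is visible of it).
The state is a dict: "t": time; "q": joint angles; "joint_vel": joint speeds; "joint_torque": joint torques, N m; "eef_pos": TCP position; "tool_rot": TCP orientation; "contact_force": force on the tool from outside, world axes, zero at the start; "torque": the same for the moment, N m; "gripper_width": opening from 0.0 (shut) to 1.0 (fully open); "grasp_force": force on a finger pad.
Only numpy, scipy, OpenCV 4.12 (cv2) and the standard library are available. Lean on these libraries where they do the work, as an engineer would, in place of code of your own. Each camera call takes 0.05 s, during which the arm holds its last target. There are 200 camera calls.

## Working session

There is one attempt and no reset: what is moved stays moved. The work goes in short steps, Python scripts to look and compute and a shell command to move; the robot and the scene stay as the last step left them, time stands still between calls to the robot, and variables do not carry over. Pictures are saved under pics/ and viewed, at most 10 in all, crops included, and the job is handed in when it is done.

```bash
mkdir -p pics
cat > h.py <<'E'
import numpy as np,cv2
from station import telemetry,viewer,job,search_frame,cut_out
def ray(c,p):
    x=(p[0]-c['cx'])/c['fx'];y=(p[1]-c['cy'])/c['fy']
    return np.array(c['rotation'])@np.array([x,-y,-1.])
def onz(c,p,z):
    o=np.array(c['origin']);d=ray(c,p);return o+d*(z-o[2])/d[2]
def proj(c,P):
    v=np.array(c['rotation']).T@(np.array(P)-np.array(c['origin']))
    return np.array([c['cx']+c['fx']*v[0]/-v[2],c['cy']+c['fy']*-v[1]/-v[2]])
E
python3 - <<'E'
from h import *
print(telemetry.get_obs())
for n in("scene","top"):
    c=viewer.read_camera(n);cv2.imwrite(f"pics/{n}0.png",c['img'][:,:,::-1])
    print(n,c['fx'],c['cx'],c['cy'],c['origin'],c['rotation'])
    for t in("torch","charging_pad","torch_tall","staples_box","tape_masking","stapler","marker_blue"):
        print(t,[(np.round(r['pixel']),round(r['score'],2),np.round(onz(c,r['pixel'],.024),3)) for r in search_frame(n,t)])
E
```

```text
{'t': 0.0, 'q': array([ 1.02988268,  0.47778523,  0.02235921,  1.55645382, -0.01149499,
        1.10927157, -0.08310743]), 'joint_vel': array([-0.00044126,  0.00010667, -0.00074048, -0.00054609,  0.00046676,
        0.00031958,  0.00048733]), 'joint_torque': array([ 5.70151201e-05, -5.96451473e+01,  1.60804119e+00, -2.81203669e+01,
        1.24868556e-02,  9.18611535e-03,  9.07763592e-06]), 'eef_pos': array([ 0.28284302, -0.6122398 ,  0.23033506]), 'tool_rot': array([-8.55313510e-04,  9.76674993e-01,  2.14721115e-01, -2.62707522e-04]), 'contact_force': array([ 0.14149496,  0.74958805, -0.26447753]), 'torque': array([-0.03754942, -0.03993484, -0.04316629]), 'grasp_force': 0.0, 'gripper_width': 0.9991529225453621}
scene 529.6583138431436 321.1647533076169 243.277550921318 [-0.12785295  0.60937343  0.72801463] [-0.38866782 -0.20327276  0.40546701  0.80200624]Traceback (most recent call last):
  File "<stdin>", line 7, in <module>
  File "h.py", line 7, in onz
    o=np.array(c['origin']);d=ray(c,p);return o+d*(z-o[2])/d[2]
                              ~~~^^^^^
  File "h.py", line 5, in ray
    return np.array(c['rotation'])@np.array([x,-y,-1.])
           ~~~~~~~~~~~~~~~~~~~~~~~^~~~~~~~~~~~~~~~~~~~~
ValueError: matmul: Input operand 1 has a mismatch in its core dimension 0, with gufunc signature (n?,k),(k,m?)->(n?,m?) (size 3 is different from 4)
```

```bash
cat > h.py <<'E'
import numpy as np,cv2
from scipy.spatial.transform import Rotation
from station import telemetry,viewer,job,search_frame,cut_out
def rm(c): return Rotation.from_quat(np.roll(c['rotation'],-1)).as_matrix()
def ray(c,p):
    x=(p[0]-c['cx'])/c['fx'];y=(p[1]-c['cy'])/c['fy']
    return rm(c)@np.array([x,-y,-1.])
def onz(c,p,z):
    o=np.array(c['origin']);d=ray(c,p);return o+d*(z-o[2])/d[2]
def proj(c,P):
    v=(np.array(P)-np.array(c['origin']))@rm(c)
    return np.stack([c['cx']+c['fx']*v[...,0]/-v[...,2],c['cy']+c['fy']*v[...,1]/v[...,2]],-1)
E
python3 - <<'E'
from h import *
for n in("scene","top"):
    c=viewer.read_camera(n);cv2.imwrite(f"pics/{n}0.png",c['img'][:,:,::-1])
    print(n,c['fx'],c['cx'],c['cy'],c['origin'],c['rotation'])
    for t in("torch","charging_pad","torch_tall","staples_box","tape_masking","stapler","marker_blue"):
        print(t,[(np.round(r['pixel']),round(r['score'],2),np.round(onz(c,r['pixel'],.024),3)) for r in search_frame(n,t)])
E
```

```text
scene 529.6583138431436 321.1647533076169 243.277550921318 [-0.12785295  0.60937343  0.72801463] [-0.38866782 -0.20327276  0.40546701  0.80200624]
torch [(array([360., 236.]), 0.89, array([ 0.606, -0.068,  0.024])), (array([164., 339.]), 0.46, array([0.585, 0.426, 0.024]))]
charging_pad [(array([342., 288.]), 0.88, array([0.492, 0.081, 0.024])), (array([375., 253.]), 0.56, array([ 0.537, -0.05 ,  0.024]))]
torch_tall [(array([261., 304.]), 0.96, array([0.556, 0.236, 0.024])), (array([364., 235.]), 0.55, array([ 0.604, -0.077,  0.024])), (array([353., 195.]), 0.2, array([ 0.755, -0.174,  0.024]))]
staples_box [(array([475., 225.]), 0.67, array([ 0.47 , -0.308,  0.024]))]
tape_masking [(array([354., 197.]), 0.89, array([ 0.745, -0.169,  0.024])), (array([258., 304.]), 0.71, array([0.557, 0.241, 0.024]))]
stapler [(array([417., 192.]), 0.65, array([ 0.663, -0.314,  0.024]))]
marker_blue [(array([165., 344.]), 0.89, array([0.572, 0.429, 0.024]))]
top 567.212705129887 319.04178980177096 239.4851700719335 [0.39686835 0.06293229 1.25346022] [ 0.70680224  0.05203601 -0.06524363 -0.70247143]
torch [(array([355., 254.]), 0.57, array([ 0.571, -0.039,  0.024]))]
charging_pad [(array([367., 263.]), 0.71, array([ 0.552, -0.064,  0.024])), (array([299., 290.]), 0.63, array([0.491, 0.083, 0.024])), (array([355., 255.]), 0.57, array([ 0.568, -0.038,  0.024]))]
torch_tall [(array([221., 267.]), 0.77, array([0.541, 0.253, 0.024]))]
staples_box [(array([487., 294.]), 0.95, array([ 0.486, -0.326,  0.024]))]
tape_masking [(array([411., 161.]), 0.8, array([ 0.785, -0.167,  0.024])), (array([148., 244.]), 0.53, array([0.591, 0.415, 0.024]))]
stapler [(array([475., 220.]), 0.79, array([ 0.65 , -0.306,  0.024]))]
marker_blue [(array([147., 242.]), 0.77, array([0.593, 0.416, 0.024]))]
```

View pics/scene0.png

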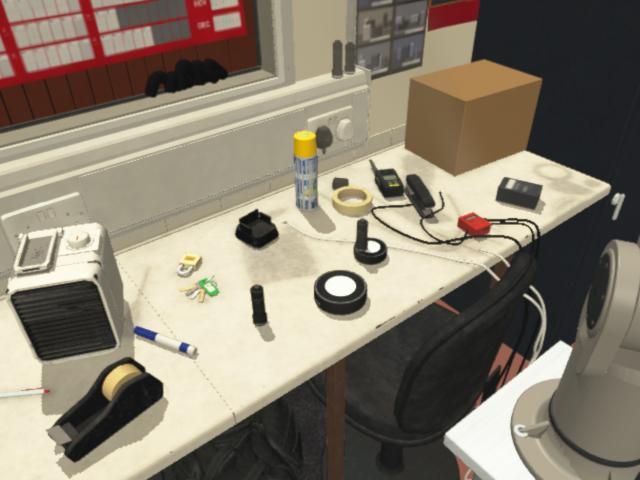

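View pics/top0.png

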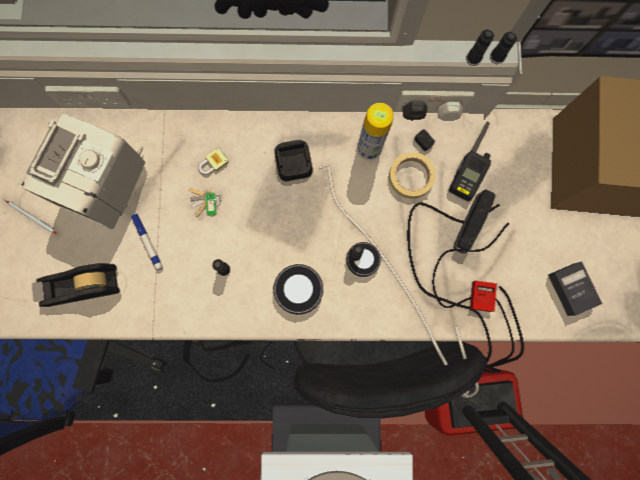

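Look-alikes: pads at top (299,290), which is large and empty, and (363,259), which is small with the torch on it. Torches are at (221,267), which is tall and stands on the worktop, and (357,255), which is short and stands on the small pad. I choose the small pad and the torch on it, and check with a crop.

Run:
```python
from h import *
ims=[]
for n,(u,v) in(("top",(363,255)),("scene",(368,242))):
    c=viewer.read_camera(n);im=c['img'][:,:,::-1]
    ims.append(cv2.resize(im[v-36:v+36,u-30:u+30],None,fx=6.5,fy=6.5,interpolation=cv2.INTER_CUBIC))
    m={t:cut_out(n,t) for t in("torch","charging_pad")}
    for t in m:
        for r in m[t]:
            ys,xs=np.nonzero(r['pixels']);print(n,t,round(r['score'],2),np.round(r['pixel']),xs.min(),xs.max(),ys.min(),ys.max(),len(xs))
cv2.imwrite("pics/crop0.png",np.hstack(ims))
```

```text
top torch 0.7 [356. 256.] 349 363 244 260 182
top charging_pad 0.86 [367. 261.] 348 380 243 275 665
top charging_pad 0.72 [297. 289.] 273 323 264 314 1997
scene torch 0.82 [362. 234.] 355 368 219 251 364
scene charging_pad 0.74 [373. 256.] 355 387 238 264 576
scene charging_pad 0.69 [339. 292.] 314 367 270 315 2071
scene charging_pad 0.17 [257. 305.] 251 267 285 325 520
```

View pics/crop0.png

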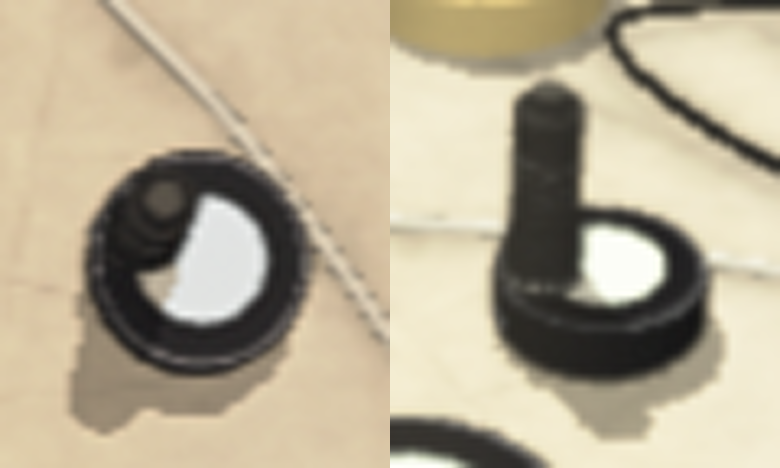

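```bash
cat > fit.py <<'E'
from h import *
from scipy.optimize import minimize
a=np.linspace(0,2*np.pi,48,endpoint=False);C=np.stack([np.cos(a),np.sin(a)],-1)
def hull(c,x,y,r,z0,z1,S=4):
    P=np.vstack([np.c_[C*r+[x,y],np.full(48,z)] for z in(z0,z1)])
    m=np.zeros((480*S,640*S),np.uint8)
    cv2.fillConvexPoly(m,cv2.convexHull(np.round((proj(c,P)+.5)*S*16-8).astype(np.int32)),1,shift=4)
    return cv2.resize(m.astype(np.float32),(640,480),interpolation=cv2.INTER_AREA)
def fit(c,mask,args,x0,ig=None):
    w=1 if ig is None else 1-ig
    f=lambda p:np.sum(np.abs(hull(c,*p,*args)-mask)*w)
    r=minimize(f,x0,method='Nelder-Mead',options=dict(initial_simplex=np.array(x0)+[[0,0],[.01,0],[0,.01]],xatol=1e-4,fatol=.1))
    return r.x,r.fun
def go(n,pad0=(.562,-.055),verbose=True):
    c=viewer.read_camera(n)
    t=cut_out(n,"torch");u=proj(c,[*pad0,.06])
    t=min([r for r in t if r['score']>.2],key=lambda r:np.hypot(*(r['pixel']-u)))
    tm=t['pixels'].astype(np.float32)
    T,ft=fit(c,tm,(.0145,.024,.100),pad0)
    # white circle: bright pixels within pad, ignoring torch
    g=c['img'].min(2).astype(np.float32)
    reg=hull(c,*pad0,.031,.024,.0241)
    wm=np.clip((g-60)/160,0,1)*(reg>.5)
    ig=cv2.dilate(tm,np.ones((3,3)))+(reg<.5)
    ig=np.clip(ig,0,1)
    P,fp=fit(c,wm,(.0215,.024,.0241),pad0,ig)
    print(n,"torch",np.round(T,4),round(ft,1),"pad",np.round(P,4),round(fp,1),"T-P mm",np.round((T-P)*1000,1))
    return c,T,P
if __name__=="__main__":
    for n in("top","scene"): go(n)
E
python3 fit.py
```

```text
top torch [ 0.5679 -0.0376] 50.6 pad [ 0.5619 -0.0573] 11.9 T-P mm [ 6.  19.7]
scene torch [ 0.5703 -0.0378] 121.5 pad [ 0.5615 -0.0583] 6.9 T-P mm [ 8.9 20.5]
```

The crop confirms it: a short torch at crop (150,230) overlaps the left edge of the white circle on the small pad. It stands about 21 mm from the centre, toward +y. I'll close the fingers and travel to the torch's +y side, turning tool y to the push direction.

```bash
R='{"delta_rot":[0,0,44],"xyz":[0.38,-0.32,0],"fingers":1}'; python3 -m crank '[{"delta_rot":[0,0,44],"xyz":[0.38,-0.32,0],"fingers":1},{"delta_rot":[0,0,44],"xyz":[0.38,-0.32,0],"fingers":1},{"delta_rot":[0,0,44],"xyz":[0.38,-0.32,0],"fingers":1},{"delta_rot":[0,0,44],"xyz":[0.38,-0.32,0],"fingers":1},{"delta_rot":[0,0,44],"xyz":[0.38,-0.32,0],"fingers":1},{"delta_rot":[0,0,44],"xyz":[0.38,-0.32,0],"fingers":1},{"delta_rot":[0,0,44],"xyz":[0.38,-0.32,0],"fingers":1},{"delta_rot":[0,0,44],"xyz":[0.38,-0.32,0],"fingers":1},{"delta_rot":[0,0,44],"xyz":[0.38,-0.32,0],"fingers":1},{"delta_rot":[0,0,44],"xyz":[0.38,-0.32,0],"fingers":1}]' 20
cat > plan.py <<'E'
# tool-frame shift from present TCP to a world target
import sys;from h import *
s=telemetry.get_obs();R=Rotation.from_quat(np.roll(s['tool_rot'],-1)).as_matrix()
print('t',s['t'],'pos',np.round(s['eef_pos'],4),'y ang',np.degrees(np.arctan2(R[1,1],R[0,1])).round(1));print('R',R.round(3).tolist())
if len(sys.argv)>3: print('shift',np.round(R.T@(np.array(sys.argv[1:4],float)-s['eef_pos']),4))
E
python3 plan.py .59 .05 .2
```

```text
t: 2.4
eef_pos: [0.4931, -0.1642, 0.2317]
tool_rot: [0.0, 0.986, -0.167, 0.0]
contact_force: [1.1, -0.5, -0.2]
gripper_width: -0.002
grasp_force: 0.0
t 2.4 pos [ 0.4931 -0.1642  0.2317] y ang -109.2
R [[0.944, -0.329, 0.001], [-0.329, -0.944, -0.0], [0.001, 0.0, -1.0]]
shift [ 0.021  -0.2341  0.0318]
```

```bash
python3 -m crank '[{"delta_rot":[0,0,0],"xyz":[0.03,-0.197,0],"fingers":1},{"delta_rot":[0,0,0],"xyz":[0.03,-0.197,0],"fingers":1},{"delta_rot":[-25,0,0],"xyz":[0.03,-0.197,0.03],"fingers":1},{"delta_rot":[-25,0,0],"xyz":[0.03,-0.197,0.08],"fingers":1},{"delta_rot":[-25,0,0],"xyz":[0.03,-0.197,0.08],"fingers":1},{"delta_rot":[-25,0,0],"xyz":[0.03,-0.197,0.08],"fingers":1},{"delta_rot":[-25,0,0],"xyz":[0.03,-0.197,0.08],"fingers":1},{"delta_rot":[-25,0,0],"xyz":[0.03,-0.197,0.08],"fingers":1}]'
python3 plan.py .585 .008 .045
python3 - <<'E'
from h import *
c=viewer.read_camera("scene");cv2.imwrite("pics/s1.png",cv2.resize(c['img'][130:290,260:460,::-1],None,fx=3.7,fy=3.7,interpolation=cv2.INTER_CUBIC))
E
```

```text
t: 3.2
eef_pos: [0.5859, 0.0085, 0.1523]
tool_rot: [0.213, 0.962, -0.164, -0.036]
contact_force: [0.5, -0.9, 1.1]
gripper_width: 0.002
grasp_force: 0.0
t 3.2 pos [0.5859 0.0085 0.1523] y ang -109.4
R [[0.944, -0.301, -0.138], [-0.331, -0.855, -0.399], [0.002, 0.422, -0.906]]
shift [-0.0009 -0.0446  0.0976]
```

View pics/s1.png

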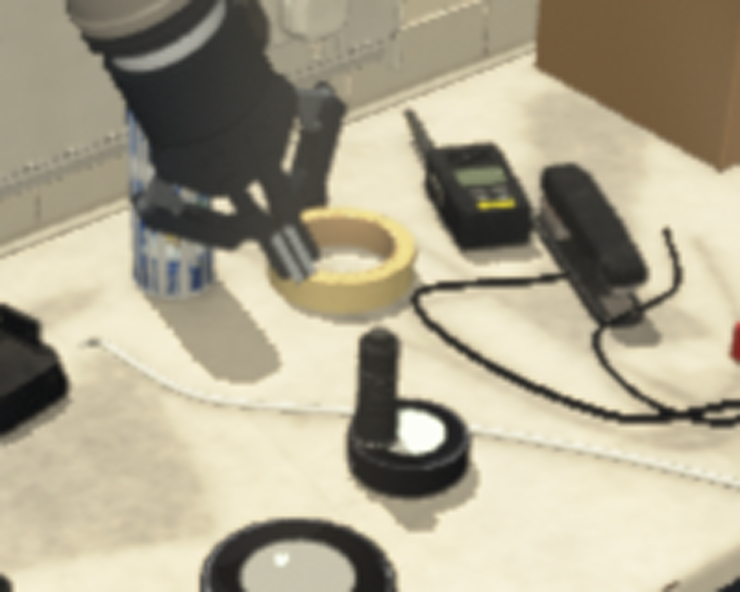

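The gripper hovers behind the torch at crop (295,270) with the fingertips leaning toward it at crop (378,390). The knuckles are higher than the torch top. I'll descend next, then measure the torch again.

```bash
python3 -m crank '[{"delta_rot":[0,0,0],"xyz":[0,-0.048,0.106],"fingers":1},{"delta_rot":[0,0,0],"xyz":[0,-0.048,0.106],"fingers":1},{"delta_rot":[0,0,0],"xyz":[0,-0.048,0.106],"fingers":1},{"delta_rot":[0,0,0],"xyz":[0,-0.048,0.106],"fingers":1},{"delta_rot":[0,0,0],"xyz":[0,-0.048,0.106],"fingers":1}]'
python3 fit.py
python3 - <<'E'
from h import *
ims=[]
for n,(u,v) in(("top",(353,250)),("scene",(355,232))):
    c=viewer.read_camera(n);im=c['img'][:,:,::-1]
    ims.append(cv2.resize(im[v-36:v+36,u-40:u+40],None,fx=5,fy=5,interpolation=cv2.INTER_CUBIC))
    print(n,proj(c,telemetry.get_obs()['eef_pos']))
cv2.imwrite("pics/crop1.png",np.hstack(ims))
E
```

```text
t: 3.75
eef_pos: [0.5866, 0.0082, 0.0374]
tool_rot: [0.213, 0.963, -0.164, -0.035]
contact_force: [0.2, -0.4, 0.2]
gripper_width: -0.0
grasp_force: 0.0
top torch [ 0.5683 -0.0371] 38.0 pad [ 0.5619 -0.0573] 11.5 T-P mm [ 6.3 20.1]
scene torch [ 0.5691 -0.0382] 86.8 pad [ 0.5615 -0.0583] 5.5 T-P mm [ 7.7 20.1]
top [333.46183375 246.22352035]
scene [340.07773072 247.97482779]
```

View pics/crop1.png

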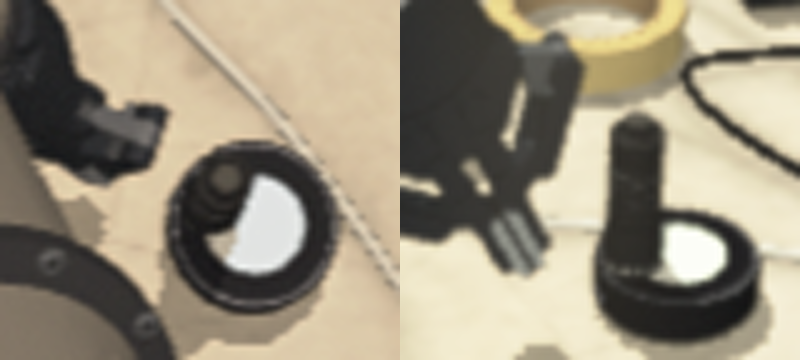

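The fingertip end is near scene crop (520,270) and the torch foot near (635,260). The tip is low, the push line passes the torch axis, and the gap is clear. I'll advance slowly.

```bash
python3 -m crank '[{"delta_rot":[0,0,0],"xyz":[0,0.0054,0.0025],"fingers":1},{"delta_rot":[0,0,0],"xyz":[0,0.0109,0.0051],"fingers":1},{"delta_rot":[0,0,0],"xyz":[0,0.0136,0.0063],"fingers":1},{"delta_rot":[0,0,0],"xyz":[0,0.0154,0.0072],"fingers":1},{"delta_rot":[0,0,0],"xyz":[0,0.0172,0.008],"fingers":1},{"delta_rot":[0,0,0],"xyz":[0,0.019,0.0089],"fingers":1},{"delta_rot":[0,0,0],"xyz":[0,0.0208,0.0097],"fingers":1},{"delta_rot":[0,0,0],"xyz":[0,0.0226,0.0106],"fingers":1},{"delta_rot":[0,0,0],"xyz":[0,0.0245,0.0114],"fingers":1},{"delta_rot":[0,0,0],"xyz":[0,0.0263,0.0123],"fingers":1}]'
python3 fit.py
```

```text
t: 5.05
eef_pos: [0.5756, -0.0185, 0.0349]
tool_rot: [0.213, 0.963, -0.163, -0.036]
contact_force: [0.4, 0.4, 0.8]
gripper_width: -0.002
grasp_force: 0.1
top torch [ 0.5646 -0.0421] 130.7 pad [ 0.562  -0.0571] 19.2 T-P mm [ 2.7 15.1]
scene torch [ 0.5686 -0.0414] 135.9 pad [ 0.5615 -0.0584] 6.1 T-P mm [ 7.1 17. ]
```

The push has begun and the torch has moved about 4 mm. About 17 mm is left, so I'll push 13 mm more and measure.

```bash
python3 -m crank '[{"delta_rot":[0,0,0],"xyz":[0,0.0014,0.0003],"fingers":1},{"delta_rot":[0,0,0],"xyz":[0,0.0027,0.0008],"fingers":1},{"delta_rot":[0,0,0],"xyz":[0,0.0041,0.0013],"fingers":1},{"delta_rot":[0,0,0],"xyz":[0,0.0054,0.0019],"fingers":1},{"delta_rot":[0,0,0],"xyz":[0,0.0068,0.0025],"fingers":1},{"delta_rot":[0,0,0],"xyz":[0,0.0082,0.0031],"fingers":1},{"delta_rot":[0,0,0],"xyz":[0,0.0095,0.0038],"fingers":1},{"delta_rot":[0,0,0],"xyz":[0,0.0109,0.0044],"fingers":1},{"delta_rot":[0,0,0],"xyz":[0,0.0118,0.0049],"fingers":1},{"delta_rot":[0,0,0],"xyz":[0,0.0118,0.0049],"fingers":1}]'
python3 fit.py
python3 - <<'E'
from h import *
ims=[]
for n,(u,v) in(("top",(353,250)),("scene",(355,232))):
    c=viewer.read_camera(n);im=c['img'][:,:,::-1]
    ims.append(cv2.resize(im[v-36:v+36,u-40:u+40],None,fx=5,fy=5,interpolation=cv2.INTER_CUBIC))
cv2.imwrite("pics/crop2.png",np.hstack(ims))
E
```

```text
t: 6.25
eef_pos: [0.5713, -0.0308, 0.0355]
tool_rot: [0.213, 0.963, -0.163, -0.036]
contact_force: [0.4, -0.1, -0.9]
gripper_width: -0.0
grasp_force: 0.1
top torch [ 0.5616 -0.0535] 78.6 pad [ 0.5622 -0.0581] 53.1 T-P mm [-0.5  4.7]
scene torch [ 0.5626 -0.0516] 120.8 pad [ 0.5622 -0.0585] 14.5 T-P mm [0.5 6.9]
```

View pics/crop2.png

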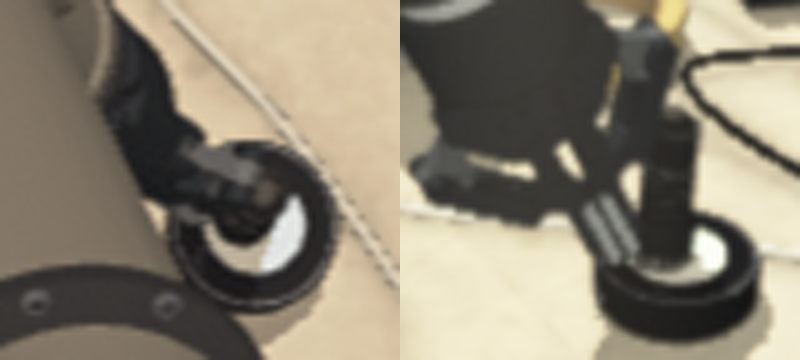

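The torch stands upright with its foot at scene crop (665,260). About 5 mm is left, so I'll push 4.5 mm and then back away.

```bash
python3 -m crank '[{"delta_rot":[0,0,0],"xyz":[0,0.0014,0.0006],"fingers":1},{"delta_rot":[0,0,0],"xyz":[0,0.0027,0.0012],"fingers":1},{"delta_rot":[0,0,0],"xyz":[0,0.0041,0.0018],"fingers":1},{"delta_rot":[0,0,0],"xyz":[0,0.0041,0.0018],"fingers":1},{"delta_rot":[0,0,0],"xyz":[0,0.002,0.0009],"fingers":1},{"delta_rot":[0,0,0],"xyz":[0,-0.005,-0.0023],"fingers":1},{"delta_rot":[0,0,0],"xyz":[0,-0.014,-0.0066],"fingers":1},{"delta_rot":[0,0,0],"xyz":[0,-0.025,-0.0117],"fingers":1},{"delta_rot":[0,0,0],"xyz":[0,-0.036,-0.0168],"fingers":1},{"delta_rot":[0,0,0],"xyz":[0,-0.036,-0.0168],"fingers":1}]'
python3 fit.py
python3 - <<'E'
from h import *
ims=[]
for n,(u,v) in(("top",(353,250)),("scene",(355,232))):
    c=viewer.read_camera(n);im=c['img'][:,:,::-1]
    ims.append(cv2.resize(im[v-36:v+36,u-40:u+40],None,fx=5,fy=5,interpolation=cv2.INTER_CUBIC))
cv2.imwrite("pics/crop3.png",np.hstack(ims))
E
```

```text
t: 7.55
eef_pos: [0.5854, 0.0105, 0.0353]
tool_rot: [0.212, 0.963, -0.161, -0.035]
contact_force: [0.3, 1.0, -1.0]
gripper_width: -0.002
grasp_force: 0.0
top torch [ 0.5617 -0.0546] 53.1 pad [ 0.5627 -0.0574] 24.3 T-P mm [-1.   2.7]
scene torch [ 0.5642 -0.0574] 69.1 pad [ 0.5623 -0.0575] 13.0 T-P mm [1.9 0.1]
```

View pics/crop3.png

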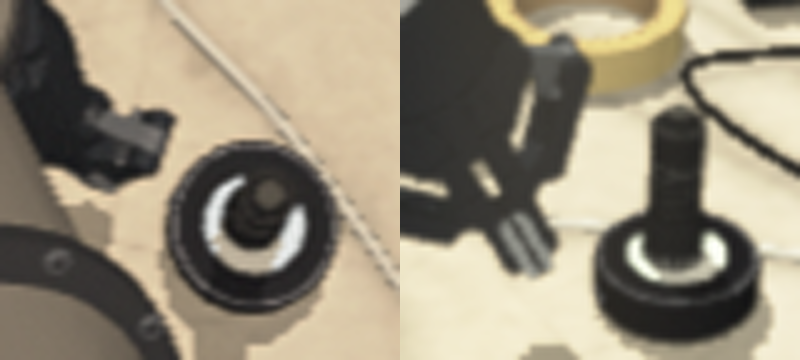

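The torch stands upright with white showing evenly around its foot (scene crop 630–725, row 255). It is about 2 mm off centre and the gripper is clear.

```bash
python3 -c "
from station import job;print(job.hand_in())"
```

```text
the job is handed in; nothing more can be done
None
```

The torch stands upright inside the white circle, about 2–3 mm off centre by the last camera fits, with the gripper clear; the job is handed in, but `hand_in` returned no verdict.

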